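# Seat the slicing disc on the food processor's drive pin

### The job

The slicing disc of the food processor is riding high on its spindle because its rim notch is not over the red drive pin. With closed fingertips push the yellow stud round until the notch stands over the pin (the red arrow on the deck points at it), then press down on the black hub until the disc is fully home, and take the hand away. Only push and press: do not pinch the stud or lift the disc, and leave the other things on the worktop alone.

Things in the scene. Friction and masses are not known exactly. Their poses are not given: they have to be found in the camera images.
- motor_base: The food processor's motor base, fixed to the worktop: round slate-blue housing 172 mm across, its flat deck 60 mm above the worktop. Origin: centre of its underside, on the spindle axis; z up. Its -x side carries the grey control panel (reaches 103 mm from the axis, 46 mm high; a black dial on it reaches 113 mm), and the drive pin stands on the deck on the same side. Its place and yaw vary.
- pin_tip (a point): Top of the red drive pin: fixed upright round pin, 10 mm in diameter with a hemispherical end, 11 mm above the deck, 64 mm from the spindle axis on the base's -x side. While the disc is raised its underside is 1 mm above this tip and about 3 mm of the pin shows outside the disc's edge. A red arrow on the deck points at it.
- notch (a point): Middle of the notch in the disc's rim, at the level of the disc's underside, 64 mm from the spindle axis. The notch is 15 mm wide, open at the rim and 10 mm deep (radially), so it passes the pin with 2.5 mm to spare on each side. The aluminium disc is 132 mm across and 5 mm thick; its top is 77 mm above the worktop when raised, 67 mm when home.
- stud_top (a point): Top middle of the yellow stud, straight across the disc from the notch (half a turn away), 46 mm from the spindle axis. The stud is 22 mm long radially, 15 mm wide tangentially and stands 18 mm above the disc's top (95 mm above the worktop while the disc is raised). Pushed sideways (1 to 1.5 N) it turns the disc, which stays where it is left.
- stud_left: The cheek of the yellow stud that faces counter-clockwise as seen from above (push on it to turn the disc clockwise), 22 x 4.5 x 15.5 mm; origin at its centre.
- stud_right: The cheek of the yellow stud that faces clockwise as seen from above (push on it to turn the disc counter-clockwise), 22 x 4.5 x 15.5 mm; origin at its centre.
- hub_top (a point): Centre of the black hub's flat top, on the spindle axis, where the disc is pressed: flat 36 mm across, low cone 52 mm across, 5 mm above the disc's top (82 mm above the worktop when raised, 72 mm when home).
- disc (a joint): Angle of the disc on its spindle relative to the motor base, rad, growing counter-clockwise seen from above; turns without end either way. 0 (or any multiple of 2 pi): notch exactly over the pin; the stud then points along the base's +x.
- sleeve (a joint): How far the disc has been pressed down its spindle, m: 0 raised as at the start, 0.010 fully home on its stop, negative if pulled up. Damped (4 to 5 N at 30 mm/s, less when slower, then a hard stop) and balanced: the disc stays at the height where it is left. Off the pin's line it comes down 1 mm, then stands on the pin, giving only about 1 mm per 5 N and springing back.
- mug_white: White mug, 68 x 98 x 98 mm, bystander to the left; origin at the centre of its underside.
- spice_box: Small tan tin box with a lid, 71 x 104 x 58 mm, bystander to the left; origin at the centre of its underside.
- pot_lid: Round metal pot lid with black knob, 142 mm across, 40 mm high, bystander to the right; origin at the centre of its underside.
- bowl_enamel: White enamel bowl with blue rim, 102 mm across, 43 mm high, bystander at the back; origin at the centre of its underside.
- tumbler_steel: Upturned steel tumbler, 68 mm across, 92 mm high, bystander at the front right; origin at the centre of its underside.

How it is judged:
By the outcome, as a careful person would: the job done as asked, in the order asked, and still so for the second after the job is handed in, with the robot touching nothing.
It also fails if it takes over 45 s, if anything falls off the work surface, if the arm or the gripper's body presses on something with over 40 N, if the wrist force passes 120 N, or if a joint passes its speed limit or range.

### The arm

A 6-joint arm with a two-finger parallel gripper is mounted at the origin on a cart in front of the work surface, level with it; the furniture and walls round the work are solid. World frame = base frame: x ahead of the robot, y to its left, z up, the work surface at z = 0. Lengths are in mm, angles in rad, forces in N, time in s.
With the tool pointing down it reaches from about 325 to 1000 mm from the base axis. Payload 5.1 kg.
Tool frame: the origin (TCP) lies midway between the tips of the shut fingers; the grasp point (between the pads) lies 19 mm behind it; z points along the fingers, y is the line along which they close (so a half turn about z gives the same grasp; the last joint's range is limited). The gripper opens to 85 mm and grips with 20 to 120 N. Pads are 22 mm wide; open, the fingers measure 114 mm over their backs; the gripper's body (76 mm by 85 mm) begins 54 mm behind the grasp point. The pads swing forward as they close: fully open they stand 13 mm farther back than shut.
Start: joints at [-1.217, 0.124, 1.65, -0, 1.367, -0.083], TCP at [274.945, -588.974, 231.322] pointing down, gripper open.
Joint ranges: [-2.61, 2.61], [-1.02, 2.33], [0.03, 2.71], [-1.35, 4.49], [0.32, 2.68], [-2.91, 2.91]. Speed limits (rad/s): [2.57, 2.57, 3.14, 3.14, 3.14, 3.14].

### API

Orientations are given as a unit quaternion [x, y, z, w].
In Python, from rig import env gives the robot as it stands. The module is installed in compiled form; this text tells all that it offers.
- The arm moves only by the shell command python3 -m jog 'ROWS' [OPENING]. ROWS is JSON, a list of rows, each a list of 2 entries, a list of its own where there are three numbers: the shift along the tool's x, y, z in cm, then the turn, a rotation vector about the tool's x, y, z in rad. A call has 1 to 8 rows; each row shifts and turns the commanded pose from where the row before left it, along the tool's axes as they then stand; what a row does not reach is not made up. A row lasts 1/12 s, in which the tool goes at most 41.7 mm and 7.16 degrees, less where a joint would pass 70% of its speed; a pose out of reach is approached as far as the arm can. A call is refused whole if a number of a shift passes 4.17 or a number of a turn 0.125, either way. A call with a gripper value outside its range is refused whole. OPENING is the opening, from -1 (shut) to 1 (fully open), set as the call begins (- or left out, the last holds). The fingers move at their own pace and stop on an object; the grip force is fixed at half the most. Time passes only in rows, so rows that do not move let the fingers close. It gives the time, the measured TCP pose, the force, the opening and the grip force at its end, in the units of the state.
- env.get_obs(): the state, without advancing time (a new reading comes with each control period).
- env.camera(name): name is "side" or "top"; returns a dict with "image" (400x640x3 uint8, blue, green, red), "z_map" (400x640 float32, mm along the optical axis (not along the pixel's ray), 0 where there is no reading), "intrinsics" (3x3 intrinsics, pixels), "dist_coeffs" ([k1, k2, p1, p2, k3] as OpenCV has them; the pictures are not rectified), "R" (3x3) and "t" (3): a world point X has camera coordinates R X + t. Camera axes: x right, y down, z forward; pixel columns grow to the right and rows downward; lengths in mm; the calibration is good to about 2 mm. A picture is of the moment at which its call begins.
- env.finish_job(): hands the job in; it is judged then, once.
The state is a dict: "clock": time; "joint_positions": joint angles; "dq": joint speeds; "effort": joint torques, N m; "position": TCP position; "eef_rot": TCP orientation; "force": force on the tool from outside, world axes, zero at the start; "ft_torque": the same for the moment, N m; "grip_width": finger opening in mm; "gripper_force": force on a finger pad.
Only numpy, scipy, OpenCV 4.12 (cv2) and the standard library are available. Lean on these libraries where they do the work, as an engineer would, in place of code of your own. Each camera call takes 0.05 s, during which the arm holds its last target. There are 200 camera calls.

## Working session

There is one attempt and no reset: what is moved stays moved. The work goes in short steps, Python scripts to look and compute and a shell command to move; the robot and the scene stay as the last step left them, time stands still between calls to the robot, and variables do not carry over. Pictures are saved under pics/ and viewed, at most 10 in all, crops included, and the job is handed in when it is done.

```bash
mkdir -p pics; cat > h.py <<'E'
import numpy as np, cv2
from rig import env
def cam(n):
    c=env.camera(n); c['K']=np.array(c['intrinsics'],float); c['D']=np.array(c['dist_coeffs'],float)
    c['R']=np.array(c['R'],float); c['t']=np.array(c['t'],float).ravel(); return c
def ray(c,uv,z):
    uv=np.array(uv,float).reshape(-1,1,2); p=cv2.undistortPoints(uv,c['K'],c['D']).reshape(-1,2)
    d=np.c_[p,np.ones(len(p))]@c['R']; o=-c['R'].T@c['t']
    return o+d*((z-o[2])/d[:,2])[:,None]
def cloud(c):
    v,u=np.nonzero(c['z_map']>0); z=c['z_map'][v,u]
    p=cv2.undistortPoints(np.c_[u,v].astype(float).reshape(-1,1,2),c['K'],c['D']).reshape(-1,2)
    return u,v,(np.c_[p*z[:,None],z]-c['t'])@c['R']
E
python3 - <<'E'
from h import *
for n in('top','side'):
    c=cam(n); cv2.imwrite(f'pics/{n}0.png',c['image']); print(n,-c['R'].T@c['t'],c['R'][2])
o=env.get_obs(); print({k:np.round(o[k],3) for k in('clock','position','eef_rot','force','grip_width')})
E
```

```text
top [ 320.16725438   48.65519462 1630.16849797] [ 1.71915965e-01  8.71695012e-04 -9.85111233e-01]
side [   29.95175209 -1324.30325095   707.61978086] [ 0.33334951  0.85621923 -0.39467295]
{'clock': np.float64(0.1), 'position': array([ 274.743, -588.44 ,  230.132]), 'eef_rot': array([ 0.976,  0.217, -0.   , -0.001]), 'force': array([ 0.105, -0.081,  0.112]), 'grip_width': np.float64(85.288)}
```

View pics/top0.png

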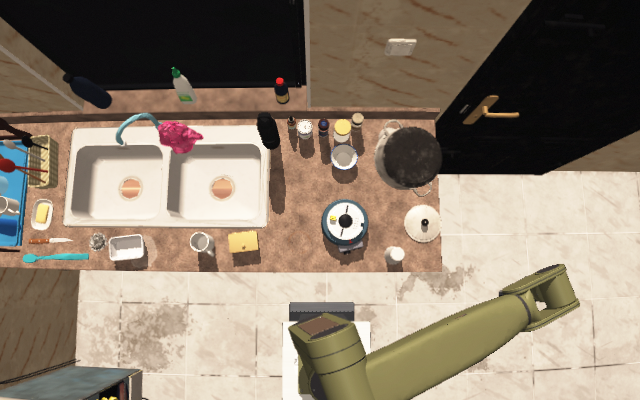

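View pics/side0.png

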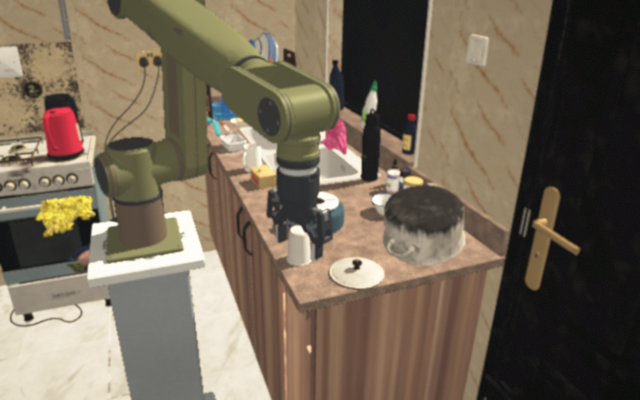

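The top view shows the processor at (345,222), with the yellow stud near (334,219), the hub at the centre, and the panel at the lower edge near (350,248). In the side view the gripper hides the processor. Next I'll zoom in on the top view and measure.

```bash
python3 - <<'E'
from h import *
c=cam('top'); im=c['image']; x0,y0=310,185
cv2.imwrite('pics/top1.png',cv2.resize(im[y0:y0+75,x0:x0+75],None,fx=8,fy=8,interpolation=cv2.INTER_CUBIC))
hsv=cv2.cvtColor(im,cv2.COLOR_BGR2HSV).astype(int); H,S,V=hsv[...,0],hsv[...,1],hsv[...,2]
roi=np.zeros(H.shape,bool); roi[190:262,312:380]=1
def cen(m): v,u=np.nonzero(m&roi); return u.mean(),v.mean(),len(u)
y=cen((H>18)&(H<35)&(S>130)&(V>120)); r=cen(((H<8)|(H>172))&(S>110)&(V>90))
print('yellow',y,ray(c,y[:2],95)); print('red',r,ray(c,r[:2],62))
m=((S<60)&(V>150)&roi).astype(np.uint8); 
cs=max(cv2.findContours(m,0,2)[0],key=cv2.contourArea); print('disc ell',cv2.fitEllipse(cv2.convexHull(cs)))
e=cv2.fitEllipse(cv2.convexHull(cs)); print(ray(c,e[0],77))
b=((H>90)&(H<125)&(S>60)&(V>25)&roi)
cs=np.vstack(cv2.findContours(b.astype(np.uint8),0,2)[0]); print(cv2.minEnclosingCircle(cs), ray(c,cv2.minEnclosingCircle(cs)[0],60))
h=((V<50)&roi); h[:208]=0;h[236:]=0;h[:,:334]=0;h[:,358:]=0; q=cen(h);print('hub',q,ray(c,q[:2],82))
u,v,P=cloud(c); k=(P[:,2]>55)&(P[:,2]<100)&(u>315)&(u<378)&(v>190)&(v<255); print(k.sum(),P[k].mean(0),P[k].min(0),P[k].max(0))
print('nearby tall'); 
E
```

```text
yellow (np.float64(332.3), np.float64(217.75), 20) [[518.58436422 -20.16891731  95.        ]]
red (np.float64(350.0), np.float64(241.28571428571428), 7) [[438.03393151 -84.34229363  62.        ]]
disc ell ((345.0958251953125, 220.6073760986328), (37.17668914794922, 37.59197235107422), 104.69918823242188)
[[510.61842476 -66.53535061  77.        ]]
((344.0, 222.04347229003906), 22.8303279876709) [[507.49957472 -63.78368386  60.        ]]
hub (np.float64(345.1188118811881), np.float64(221.53465346534654), 101) [[506.68960516 -66.20704211  82.        ]]
1613 [507.52303857 -65.4196049   71.85047862] [ 428.19847055 -147.04920314   55.01276328] [592.57662235  15.51616919  99.46099397]
nearby tall
```

View pics/top1.png

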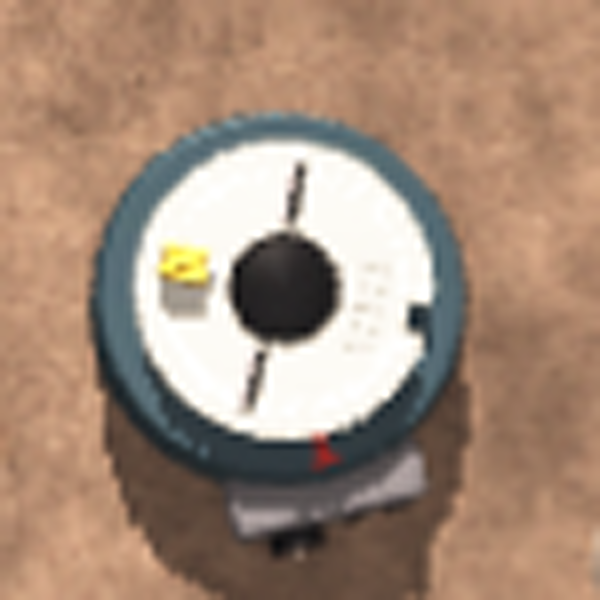

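The crop shows:
- **Hub:** (286,286).
- **Stud:** about (184,265), at world azimuth about 77°.
- **Notch:** (420,318).
- **Red arrow and pin:** (322,450), so the base yaw is about 14°.

The disc therefore has to turn about 63° clockwise, by pushing the stud's robot-facing cheek. I'll close the fingers and travel there first.

```bash
cat > go.py <<'E'
import sys; from h import *
from scipy.spatial.transform import Rotation as Ro
# usage: go.py x y z az(tool x, deg)
def rel(x,y,z,az):
    o=env.get_obs(); R=Ro.from_quat(o['eef_rot']); M=R.as_matrix()
    a=np.deg2rad(az); T=np.array([[np.cos(a),np.sin(a),0],[np.sin(a),-np.cos(a),0],[0,0,-1]])
    print('t',round(float(o['clock']),2),'pos',np.round(o['position'],1),'az',np.round(np.degrees(np.arctan2(M[1,0],M[0,0])),1),'F',np.round(o['force'],1),'w',round(float(o['grip_width']),1))
    print('tool shift cm',np.round(M.T@(np.array([x,y,z])-o['position'])/10,2),'turn',np.round(Ro.from_matrix(M.T@T).as_rotvec(),3))
if __name__=='__main__': rel(*map(float,sys.argv[1:5]))
E
python3 -m jog '[[[1,-1,0],[0,0,0]],[[2,-2,0],[0,0,0]],[[2.5,-2.5,0],[0,0,0]],[[2.5,-2.5,0],[0,0,0]],[[2.5,-2.5,0],[0,0,0]],[[2.5,-2.5,0],[0,0,0]],[[2.5,-2.5,0],[0,0,0]],[[2.5,-2.5,0],[0,0,0]]]' -1
python3 -m jog '[[[2.5,-2.5,0],[0,0,0]],[[2.5,-2.5,0],[0,0,0]],[[2.5,-2.5,0],[0,0,0]],[[2.5,-2.5,0],[0,0,0]],[[2.5,-2.5,0],[0,0,0]],[[2.5,-2.5,0],[0,0,0]],[[2.5,-2.5,0],[0,0,0]],[[2.5,-2.5,0],[0,0,0]]]'
python3 -m jog '[[[0,0,0],[0,0,-0.12]],[[0,0,0],[0,0,-0.12]],[[0,0,0],[0,0,-0.12]],[[0,0,0],[0,0,-0.12]],[[0,0,0],[0,0,-0.12]],[[0,0,0],[0,0,-0.12]],[[0,0,0],[0,0,-0.12]],[[0,0,0],[0,0,-0.12]]]'
python3 -m jog '[[[0,0,0],[0,0,-0.12]],[[0,0,0],[0,0,-0.12]],[[0,0,0],[0,0,-0.12]],[[0,0,0],[0,0,-0.12]],[[0,0,0],[0,0,-0.12]],[[0,0,0],[0,0,-0.12]],[[0,0,0],[0,0,-0.12]],[[0,0,0],[0,0,-0.12]]]'
python3 go.py 485.5 -13 120 167.5
```

```text
clock: 0.82
position: [362.0, -347.2, 231.0]
eef_rot: [0.976, 0.217, 0.0, -0.0]
force: [1.6, -0.4, 0.4]
grip_width: 0.1
gripper_force: 0.0
clock: 1.48
position: [458.2, -81.5, 231.3]
eef_rot: [0.976, 0.217, 0.0, -0.0]
force: [1.3, 0.6, -0.5]
grip_width: 0.3
gripper_force: 0.0
clock: 2.15
position: [457.9, -83.1, 231.0]
eef_rot: [0.764, 0.645, -0.0, -0.0]
force: [1.1, -0.8, 0.3]
grip_width: -0.3
gripper_force: 0.0
clock: 2.82
position: [457.9, -83.2, 231.0]
eef_rot: [0.379, 0.925, 0.0, -0.0]
force: [0.7, 0.3, 0.7]
grip_width: -0.3
gripper_force: 0.0
t 2.82 pos [457.9 -83.2 231. ] az 135.4 F [0.7 0.3 0.7] w -0.3
tool shift cm [ 2.96  6.94 11.1 ] turn [ 0.    -0.001 -0.56 ]
```

```bash
python3 -m jog '[[[0.6,1.4,0],[0,0,-0.112]],[[0,0,0],[0,0,-0.112]],[[0,0,0],[0,0,-0.112]],[[0,0,0],[0,0,-0.112]],[[0,0,0],[0,0,-0.112]],[[0,0,0],[0,0,0]]]' >/dev/null
python3 - <<'E'
from h import *
import go; go.rel(485.5,-13,120,167.5)
c=cam('side'); u,v,P=cloud(c); k=(abs(P[:,0]-508)<100)&(abs(P[:,1]+65)<100)&(P[:,2]>40)&(P[:,2]<110)
x0,x1,y0,y1=u[k].min()-5,u[k].max()+5,v[k].min()-10,v[k].max()+5; print(k.sum(),x0,x1,y0,y1)
cv2.imwrite('pics/side1.png',cv2.resize(c['image'][y0:y1,x0:x1],None,fx=7,fy=7,interpolation=cv2.INTER_CUBIC)[:600,:800])
E
```

```text
t 3.32 pos [463.6 -69.1 231. ] az 167.2 F [0.  0.3 0.5] w -0.1
tool shift cm [-0.9   5.95 11.1 ] turn [ 0.    -0.    -0.004]
1582 278 349 178 230
```

View pics/side1.png

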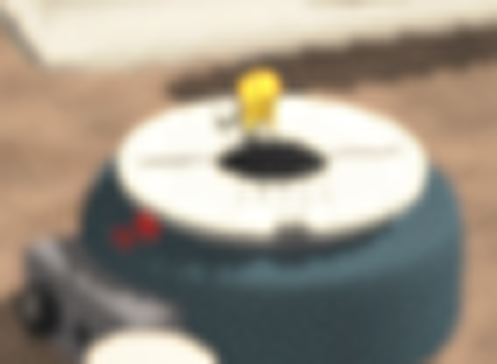

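The unobstructed side crop shows the red pin at (148,225), the hub centre at (272,160), the stud top at (262,82) and the notch at (292,230). I'll get a yaw estimate from this view while lowering.

```bash
python3 -m jog '[[[-0.3,2,1],[0,0,0]],[[-0.3,2,1],[0,0,0]],[[-0.3,2,3],[0,0,0]],[[0,0,3],[0,0,0]],[[0,0,3],[0,0,0]],[[0,0,0],[0,0,0]]]' >/dev/null
python3 - <<'E'
from h import *
import go; go.rel(485.5,-13,86,167.5)
c=cam('side'); im=c['image']; o=np.array([278,178])
hsv=cv2.cvtColor(im,cv2.COLOR_BGR2HSV).astype(int); H,S,V=hsv[...,0],hsv[...,1],hsv[...,2]
f=lambda p:(np.array(p)-3.5)/7+o
m=((H<8)|(H>172))&(S>130)&(V>90); m[:,:293]=0;m[:,304:]=0;m[:205]=0;m[216:]=0
v,u=np.nonzero(m);w=S[m];pin=(np.average(u,weights=w),np.average(v,weights=w));print('pin px',pin,ray(c,pin,68))
# disc top ellipse by white mask
d=((S<70)&(V>150)).astype(np.uint8); d[:190]=0; d[214:]=0; d[:,:292]=0; d[:,342:]=0
cs=max(cv2.findContours(d,0,2)[0],key=cv2.contourArea); e=cv2.fitEllipse(cv2.convexHull(cs)); print(e); 
P=ray(c,cv2.convexHull(cs).reshape(-1,2).astype(float),77)[:,:2]
A=np.c_[2*P,np.ones(len(P))]; s=np.linalg.lstsq(A,(P**2).sum(1),rcond=None)[0]; print('disc circ',s[:2],np.sqrt(s[2]+s[:2]@s[:2]))
print('hub',ray(c,f((272,160)),82),'stud',ray(c,f((262,75)),95),'notch',ray(c,f((292,226)),77))
E
```

```text
t 3.87 pos [481.4 -12.  114.6] az 167.0 F [-2.1 -0.4 -0.3] w -0.1
tool shift cm [-0.46 -0.    2.86] turn [-0.001 -0.012 -0.008]
pin px (np.float64(297.8965517241379), np.float64(210.0592861464005)) [[444.25865885 -94.42669543  68.        ]]
((316.6835632324219, 201.14260864257812), (20.7445125579834, 46.99759292602539), 91.57919311523438)
disc circ [513.80879809 -69.08622047] 73.3073573701941
hub [[509.57345011 -76.56238148  82.        ]] stud [[527.19135245 -16.63488056  95.        ]] notch [[ 498.25292792 -130.58029817   77.        ]]
```

```bash
python3 -m jog '[[[0,0,1.4],[0,0,0]],[[0,0,1.4],[0,0,0]],[[-0.5,0,0],[0,0,0]],[[-0.5,0,0],[0,0,0]],[[-0.4,0,0],[0,0,0]],[[-0.3,0,0],[0,0,0]],[[-0.2,0,0],[0,0,0]],[[0,0,0],[0,0,0]]]'
python3 go.py 500.6 -16.3 86 167.5
```

```text
clock: 4.58
position: [505.9, -17.7, 94.4]
eef_rot: [0.112, 0.994, -0.0, 0.001]
force: [0.1, 0.7, -0.2]
grip_width: 0.0
gripper_force: 0.0
t 4.58 pos [505.9 -17.7  94.4] az 167.1 F [ 0.1  0.7 -0.2] w 0.0
tool shift cm [0.55 0.02 0.83] turn [ 0.     0.002 -0.007]
```

```bash
python3 -m jog '[[[1,0,0],[0,0,0]],[[1,0,0],[0,0,0]],[[0,0,0],[0,0,0]],[[0,0,0.9],[0,0,0]],[[0,0,0],[0,0,0]],[[-0.5,0,0],[0,0,0]],[[-0.3,0,0],[0,0,0]],[[0,0,0],[0,0,0]]]'
python3 - <<'E'
from h import *
c=cam('top'); x0,y0=310,185
cv2.imwrite('pics/top2.png',cv2.resize(c['image'][y0:y0+75,x0:x0+75],None,fx=8,fy=8,interpolation=cv2.INTER_CUBIC))
c=cam('side'); cv2.imwrite('pics/side2.png',cv2.resize(c['image'][165:235,270:355],None,fx=8,fy=8,interpolation=cv2.INTER_CUBIC))
E
```

```text
clock: 5.25
position: [494.2, -15.1, 84.6]
eef_rot: [0.112, 0.994, -0.0, 0.0]
force: [-0.3, -0.1, 1.4]
grip_width: -0.0
gripper_force: 0.0
```

View pics/side2.png

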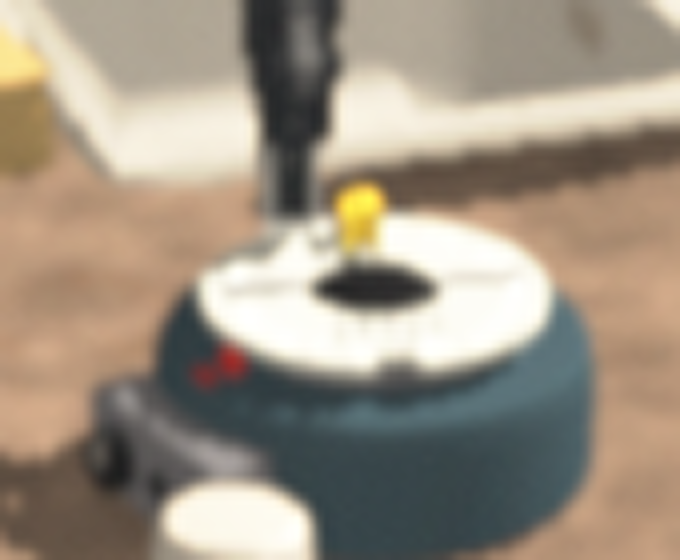

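The side crop shows the closed fingers at (290,215), beside the stud at (360,215) with a gap of about 6 mm. The disc hasn't moved. Next I'll push along the arc.

```bash
python3 -m jog '[[[-0.3,0,0],[0,0,0]],[[-0.3,0,0],[0,0,0]],[[-0.28,0.1,0],[0,0,0.06]],[[-0.28,0.1,0],[0,0,0.06]],[[-0.28,0.1,0],[0,0,0.06]],[[-0.28,0.1,0],[0,0,0.06]],[[-0.28,0.1,0],[0,0,0.06]],[[-0.28,0.1,0],[0,0,0.06]]]'
python3 -m jog '[[[-0.28,0.1,0],[0,0,0.06]],[[-0.28,0.1,0],[0,0,0.06]],[[-0.28,0.1,0],[0,0,0.06]],[[0,0,0],[0,0,0]]]'
python3 - <<'E'
from h import *
import go
C=np.array([508.5,-66]);th=np.radians(77.3-31);r=np.array([np.cos(th),np.sin(th)]);t=np.array([-r[1],r[0]])
p=C+46*r+18.5*t; go.rel(*p,86,np.degrees(th)+90)
c=cam('side'); cv2.imwrite('pics/side3.png',cv2.resize(c['image'][165:235,270:355],None,fx=8,fy=8,interpolation=cv2.INTER_CUBIC))
E
```

```text
clock: 6.02
position: [516.8, -16.4, 84.2]
eef_rot: [0.29, 0.957, 0.0, -0.0]
force: [-0.8, 0.9, 0.6]
grip_width: 0.2
gripper_force: 0.6
clock: 6.35
position: [525.7, -19.4, 84.3]
eef_rot: [0.374, 0.928, 0.0, -0.0]
force: [0.4, 0.6, 0.3]
grip_width: 0.2
gripper_force: 0.1
t 6.35 pos [525.7 -19.4  84.3] az 136.1 F [0.4 0.6 0.3] w 0.2
tool shift cm [-0.13  0.04 -0.17] turn [ 0.    -0.    -0.003]
```

View pics/side3.png

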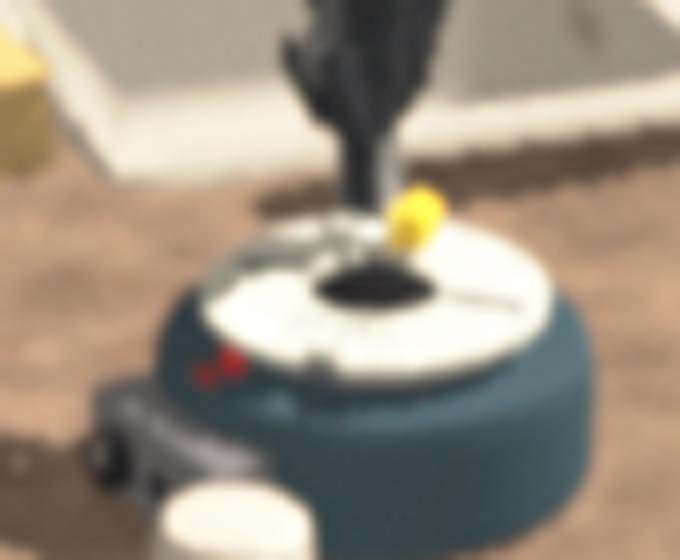

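The fingers push the stud round: the notch has moved to (320,365), heading for the pin at (232,357). I'll carry on.

```bash
python3 -m jog '[[[-0.29,0.1,0],[0,0,0.06]],[[-0.29,0.1,0],[0,0,0.06]],[[-0.29,0.1,0],[0,0,0.06]],[[-0.29,0.1,0],[0,0,0.06]],[[-0.28,0.1,0],[0,0,0.06]],[[-0.28,0.1,0],[0,0,0.06]],[[-0.28,0.1,0],[0,0,0.06]],[[0,0,0],[0,0,0]]]'
python3 - <<'E'
from h import *
import go
C=np.array([508.5,-66]);th=np.radians(77.3-55);r=np.array([np.cos(th),np.sin(th)]);t=np.array([-r[1],r[0]])
p=C+46*r+18.5*t; go.rel(*p,86,np.degrees(th)+90)
c=cam('side'); cv2.imwrite('pics/side4.png',cv2.resize(c['image'][165:235,270:355],None,fx=8,fy=8,interpolation=cv2.INTER_CUBIC))
E
```

```text
clock: 7.07
position: [542.9, -31.5, 84.4]
eef_rot: [0.558, 0.83, 0.0, 0.0]
force: [0.6, 0.6, -0.8]
grip_width: -0.1
gripper_force: 0.0
t 7.07 pos [542.9 -31.5  84.4] az 112.1 F [ 0.6  0.6 -0.8] w -0.1
tool shift cm [-0.04  0.11 -0.16] turn [ 0.     0.    -0.003]
```

View pics/side4.png

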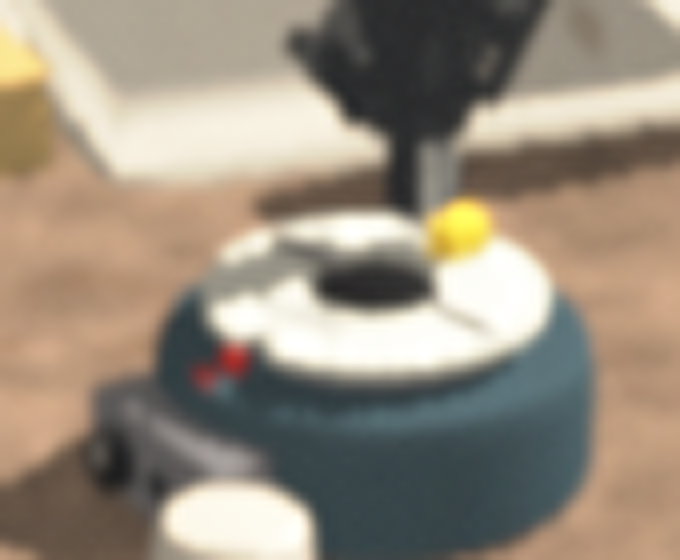

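The notch, around (250,352), has nearly reached the pin at (234,357), with about 6° left. I'll push 5° more, then back away for an unobstructed look from above.

```bash
python3 -m jog '[[[-0.14,0.05,0],[0,0,0.03]],[[-0.14,0.05,0],[0,0,0.03]],[[-0.14,0.05,0],[0,0,0.03]],[[0,0,0],[0,0,0]],[[1,0,0],[0,0,0]],[[1,0,-2],[0,0,0]],[[2,0,-3],[0,0,0]],[[3,0,-3],[0,0,0]]]'
python3 -m jog '[[[3,2,-1],[0,0,0]],[[3,2,0],[0,0,0]],[[3,2,0],[0,0,0]],[[3,2,0],[0,0,0]],[[3,2,0],[0,0,0]],[[0,0,0],[0,0,0]]]'
python3 - <<'E'
from h import *
a=cam('side'); b=cam('top')
f=lambda c,y,x,k:cv2.resize(c['image'][y:y+60,x:x+60],None,fx=k,fy=k,interpolation=cv2.INTER_CUBIC)
i=np.hstack([f(a,175,285,6.6),f(b,194,316,6.6)]); print(i.shape)
cv2.imwrite('pics/both5.png',i)
E
```

```text
clock: 7.78
position: [523.9, 31.6, 163.5]
eef_rot: [0.595, 0.803, -0.001, -0.001]
force: [0.3, -0.4, -0.0]
grip_width: 0.2
gripper_force: 0.0
clock: 8.28
position: [577.2, 209.8, 173.9]
eef_rot: [0.592, 0.806, 0.001, -0.0]
force: [-1.0, -0.0, 0.5]
grip_width: 0.2
gripper_force: 0.0
(396, 792, 3)
```

View pics/both5.png

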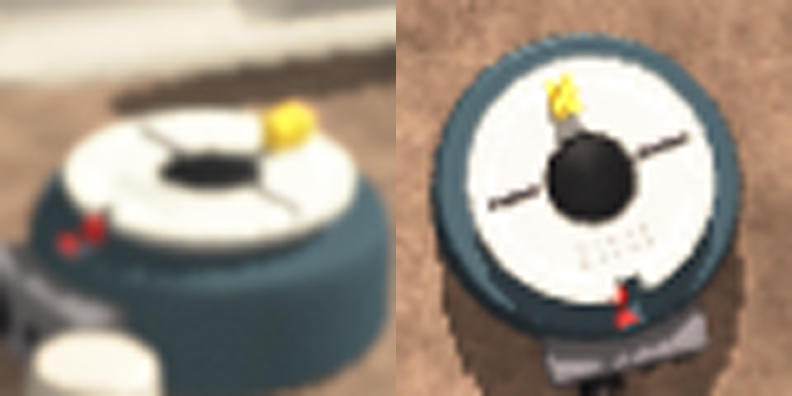

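The right half (top view) shows the red pin (621,297) inside the notch but left of its middle (about 628,290). Slightly more clockwise turn is needed, and I'll put a number on it.

```bash
cat > ang.py <<'E'
from h import *
def ang():
    c=cam('top'); im=c['image']; G=cv2.resize(im[194:254,316:376],None,fx=8,fy=8,interpolation=cv2.INTER_CUBIC)
    px=lambda p:(np.asarray(p,float)+.5)/8-.5+[316,194]
    hsv=cv2.cvtColor(G,cv2.COLOR_BGR2HSV).astype(int); H,S,V=hsv[...,0],hsv[...,1],hsv[...,2]
    A=lambda d:np.degrees(np.arctan2(d[1],d[0]))
    vv,uu=np.mgrid[:480,:480]
    d=((S<70)&(V>150)).astype(np.uint8); cs=max(cv2.findContours(d,0,2)[0],key=cv2.contourArea)
    hull=cv2.convexHull(cs).reshape(-1,2); P=ray(c,px(hull),77)[:,:2]
    M=np.c_[2*P,np.ones(len(P))]; s=np.linalg.lstsq(M,(P**2).sum(1),rcond=None)[0]; C=s[:2]; print('disc C',C.round(1),'r',np.sqrt(s[2]+C@C).round(1))
    q=lambda m,z:(lambda v,u:ray(c,px((u.mean(),v.mean())),z)[0,:2])(*np.nonzero(m))
    hub=(V<70)&(S<120)&(np.hypot(uu-236,vv-217)<62); print('hub',(q(hub,80)).round(1))
    W=ray(c,px(np.c_[uu.ravel(),vv.ravel()]),77)[:,:2].reshape(480,480,2); R=np.hypot(*(W-C).transpose(2,0,1))
    v,u=np.nonzero((V<125)&(R>32)&(R<60)); 
    Q=W[v,u]-C; az=np.degrees(np.arctan2(Q[:,1],Q[:,0]))
    k1=np.abs((az-105+180)%360-180)<25; k2=np.abs((az+75+180)%360-180)<25
    print('slots: stud az',A(Q[k1].mean(0)-Q[k2].mean(0))-90, k1.sum(),k2.sum())
    yel=(H>18)&(H<35)&(S>120)&(V>120); p=q(yel,93); print('stud az',A(p-C),np.hypot(*(p-C)))
    red=((H<8)|(H>172))&(S>130)&(V>80)&(vv>300)
    for n,m,z in(('pin',red&(vv<372),70),('arrow',red&(vv>378),60)):
        p=q(m,z); print(n,p.round(1),A(C-p),np.hypot(*(p-C)),m.sum())
    m=(R>57)&(R<63)&(d==0)&(vv>300); Q=W[m]-C; print('notch az',A(-Q.mean(0)),m.sum())
ang()
E
python3 ang.py
```

```text
disc C [511.2 -66.3] r 67.8
hub [510.  -65.9]
slots: stud az 19.283469024324646 298 273
stud az 21.600293602253373 43.54111014272982
pin [447.2 -83.5] 15.009368434402884 66.23779400797464 258
arrow [435.9 -84.8] 13.829874155875588 77.46809687662963 343
notch az 19.15976258971862 329
```

```bash
python3 -m jog '[[[0,0,0],[0,0,0.04]],[[0,0,0],[0,0,0.04]],[[0,0,0],[0,0,0]]]' >/dev/null; python3 go.py 543 -13.2 84.3 102.2
```

```text
t 8.68 pos [576.5 203.  173.7] az 102.3 F [ 0.  -0.1 -0.5] w 0.1
tool shift cm [-20.41  -7.87   8.95] turn [-0.001  0.     0.002]
```

```bash
python3 -m jog '[[[-3,-1.1,0],[0,0,0]],[[-3.5,-1.4,0],[0,0,0]],[[-3.5,-1.4,0],[0,0,0]],[[-3.5,-1.4,0],[0,0,0]],[[-3.5,-1.4,0],[0,0,0]],[[-3.4,-1.2,0],[0,0,0]],[[0,0,0],[0,0,0]],[[0,0,0],[0,0,0]]]' >/dev/null
python3 -m jog '[[[0,0,2.5],[0,0,0]],[[0,0,3],[0,0,0]],[[0,0,2],[0,0,0]],[[0,0,1.4],[0,0,0]],[[0,0,0],[0,0,0]],[[0,0,0],[0,0,0]]]' >/dev/null;  python3 go.py 548.3 -37.6 84.3 102.2
```

```text
t 9.85 pos [542.9 -11.1  84.1] az 102.5 F [-0.   0.1 -0.2] w -0.0
tool shift cm [-2.7  -0.04 -0.02] turn [-0.002 -0.001  0.004]
```

```bash
python3 -m jog '[[[-0.8,0,0],[0,0,0]],[[-0.7,0,0],[0,0,0]],[[-0.4,0,0],[0,0,0]],[[-0.25,0,0],[0,0,0]],[[-0.2,0,0],[0,0,0]],[[-0.2,0,0],[0,0,0]],[[-0.15,0,0],[0,0,0]],[[0,0,0],[0,0,0]]]'; python3 go.py 548.3 -37.6 84.3 102.2
python3 -m jog '[[[1,0,0],[0,0,0]],[[1.5,0,0],[0,0,0]],[[2,0,-2],[0,0,0]],[[3,0,-3],[0,0,0]],[[3.5,1,-3],[0,0,0]],[[3.5,2,-1],[0,0,0]],[[3.5,2,0],[0,0,0]],[[3,2,0],[0,0,0]]]' >/dev/null
python3 ang.py
```

```text
clock: 10.52
position: [549.5, -38.5, 84.9]
eef_rot: [0.627, 0.779, -0.0, 0.0]
force: [0.2, 0.4, -0.2]
grip_width: 0.2
gripper_force: 0.0
t 10.52 pos [549.5 -38.5  84.9] az 102.4 F [ 0.2  0.4 -0.2] w 0.2
tool shift cm [ 0.12 -0.1   0.06] turn [0.    0.    0.003]
disc C [511.1 -66.2] r 67.7
hub [510.1 -65.8]
slots: stud az 13.15002378140015 299 259
stud az 15.34908918274523 43.49989752867507
pin [448.  -81.1] 13.268367339963817 64.90009096923755 518
arrow [435.9 -85. ] 14.066153779325507 77.57658151717986 337
notch az 12.26912853133708 282
```

```bash
python3 - <<'E'
from h import *
a=cam('side'); b=cam('top')
f=lambda c,y,x,k:cv2.resize(c['image'][y:y+36,x:x+36],None,fx=k,fy=k,interpolation=cv2.INTER_CUBIC)
cv2.imwrite('pics/both6.png',np.hstack([f(a,190,285,11),f(b,218,332,11)]))
E
```

```text
(no output)
```

View pics/both6.png

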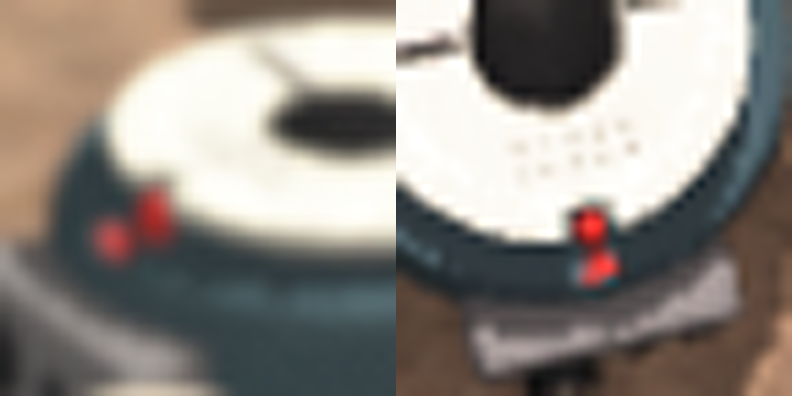

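The right half shows the pin (590,226) in the middle of the notch, with a dark gap on each side (570–612). It's aligned, so I'll go over the hub.

```bash
python3 -m jog '[[[0,0,0],[0,0,0]],[[0,0,0],[0,0,0]]]' >/dev/null; python3 go.py 509.5 -66 130 102.2
```

```text
t 11.5 pos [571.9 176.5 170.2] az 102.3 F [ 0.  -0.2 -0.2] w 0.2
tool shift cm [-22.35 -11.27   4.04] turn [-0.001  0.     0.003]
```

```bash
python3 -m jog '[[[-2.5,-1.3,0],[0,0,0]],[[-3.2,-1.6,0],[0,0,0]],[[-3.5,-1.8,0],[0,0,0]],[[-3.5,-1.8,0],[0,0,0]],[[-3.5,-1.8,0],[0,0,0]],[[-3.2,-1.6,0],[0,0,0]],[[-3,-1.4,0],[0,0,0]],[[0,0,0],[0,0,0]]]' >/dev/null
python3 -m jog '[[[0,0,2],[0,0,0]],[[0,0,2],[0,0,0]],[[0,0,1.5],[0,0,0]],[[0,0,1],[0,0,0]],[[0,0,0],[0,0,0]],[[0,0,0],[0,0,0]]]' ;  python3 go.py 509.5 -66 82 102.2
```

```text
clock: 12.67
position: [509.7, -66.1, 105.5]
eef_rot: [0.627, 0.779, -0.0, -0.0]
force: [-0.3, 0.3, 0.0]
grip_width: 0.2
gripper_force: 0.0
t 12.67 pos [509.7 -66.1 105.5] az 102.3 F [-0.3  0.3  0. ] w 0.2
tool shift cm [ 0.01 -0.02  2.35] turn [-0.001 -0.     0.002]
```

```bash
python3 -m jog '[[[0,0,0.8],[0,0,0]],[[0,0,0.8],[0,0,0]],[[0,0,0.5],[0,0,0]],[[0,0,0.2],[0,0,0]],[[0,0,0.2],[0,0,0]],[[0,0,0.2],[0,0,0]],[[0,0,0.1],[0,0,0]],[[0,0,0],[0,0,0]]]'
```

```text
clock: 13.33
position: [510.4, -65.9, 77.7]
eef_rot: [0.627, 0.779, 0.0, 0.0]
force: [-0.2, 0.7, -0.2]
grip_width: 0.1
gripper_force: 0.0
```

It is 4 mm down with no resistance, so the notch is passing the pin.

```bash
python3 -m jog '[[[0,0,0.2],[0,0,0]],[[0,0,0.2],[0,0,0]],[[0,0,0.15],[0,0,0]],[[0,0,0],[0,0,0]]]'
python3 -m jog '[[[0,0,0.1],[0,0,0]],[[0,0,0],[0,0,0]],[[0,0,0],[0,0,0]]]'
```

```text
clock: 13.67
position: [510.4, -66.0, 72.0]
eef_rot: [0.627, 0.779, 0.0, 0.0]
force: [-0.4, 0.0, 0.2]
grip_width: 0.0
gripper_force: 0.2
clock: 13.92
position: [510.5, -66.0, 71.9]
eef_rot: [0.627, 0.779, 0.0, 0.0]
force: [-1.3, 0.6, 4.8]
grip_width: -0.3
gripper_force: 2.8
```

Stop felt at 71.9 mm. I'll press a little harder to be sure it's home, then lift away and look.

```bash
python3 -m jog '[[[0,0,0.1],[0,0,0]],[[0,0,0.1],[0,0,0]],[[0,0,0],[0,0,0]],[[0,0,0],[0,0,0]]]'
python3 -m jog '[[[0,0,-0.6],[0,0,0]],[[0,0,-1],[0,0,0]],[[0,0,-2],[0,0,0]],[[0,0,-3],[0,0,0]],[[0,0,-3],[0,0,0]],[[3,1,-2],[0,0,0]],[[3.5,1.5,0],[0,0,0]],[[3.5,1.5,0],[0,0,0]]]'
python3 -m jog '[[[3.5,2,0],[0,0,0]],[[3.5,2,0],[0,0,0]],[[3.5,2,0],[0,0,0]],[[0,0,0],[0,0,0]],[[0,0,0],[0,0,0]]]'
python3 - <<'E'
from h import *
a=cam('side'); b=cam('top')
f=lambda c,y,x,k:cv2.resize(c['image'][y:y+60,x:x+60],None,fx=k,fy=k,interpolation=cv2.INTER_CUBIC)
cv2.imwrite('pics/both7.png',np.hstack([f(a,175,285,6.6),f(b,194,316,6.6)]))
E
```

```text
clock: 14.25
position: [510.7, -66.0, 71.7]
eef_rot: [0.627, 0.779, -0.0, -0.0]
force: [-8.4, 1.7, 16.2]
grip_width: -0.2
gripper_force: 7.9
clock: 14.92
position: [529.4, 40.9, 188.2]
eef_rot: [0.628, 0.778, 0.002, 0.002]
force: [0.9, 0.2, 0.1]
grip_width: 0.2
gripper_force: 0.0
clock: 15.33
position: [564.0, 157.6, 185.1]
eef_rot: [0.625, 0.78, -0.0, -0.0]
force: [0.4, 0.2, 0.3]
grip_width: 0.1
gripper_force: 0.0
```

View pics/both7.png

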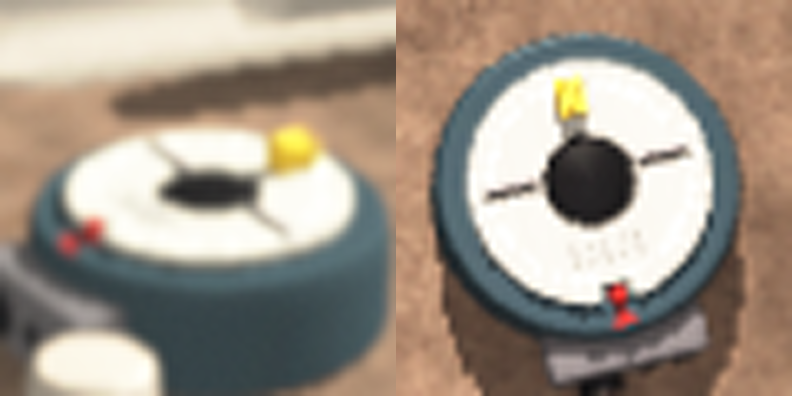

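The disc is visibly lower, down close to the deck. The pin fills the notch at (618,297) in the top half, and the hand is clear.

```bash
python3 -c "from rig import env; print(env.finish_job())"
```

```text
the job is handed in; nothing more can be done
None
```

The notch was pushed round over the pin and the disc pressed fully home (hub top about 72 mm, firm stop), then the hand was taken clear without touching anything else and the job handed in at about 15 s.

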